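Load the test box and shut its sliding hatch

TASK

Put the finished unit, the one with the closed white cap, upright into the round nest in the open bay of the test box (lower it in, do not drop it), then push the sliding hatch shut against the jamb until the latch catches and holds it closed by itself. Go gently at the end: once the latch has clicked, do not lean on the hatch. Leave the unit with the open top and the other things alone.

Things in the scene. Friction and masses are not known exactly. Their poses are not given: they have to be found in the camera images.
- capped_mid (a point): Centre (half-way up) of the finished unit: black cylinder 53 mm in diameter, 44 mm tall, with a closed flat white cap, 0.08 to 0.17 kg, standing loose on the bench left or right of the test box. z is its upright axis; its underside is 22 mm below this point. Grip it across the body, 0 to 10 mm above this point.
- open_mid (a point): Centre (half-way up) of another unit with the same black body, 42 mm tall, but with an open top (a white ring with a hole): a bystander on the other side of the test box.
- test_box: Fixed grey metal box, 190 mm (x) by 386 mm (y), z up, origin on the bench under it; y runs along the hatch's track, +y is the way the hatch closes. The open bay is in its +y half: 144 mm in x, 130 mm in y. Walls 66 mm high, rails beside the hatch 80 mm. At its +y end stands the steel jamb with the latch, 92 mm high.
- nest (a point): Centre of the floor of the round nest in the bay, 18.5 mm above the bench: a cup of 58 mm inner diameter, its rim 7 mm high and 8 mm thick. A seated unit has its centre 22 mm above this point. Axes as test_box. Above the bay, from 75 mm over the bench, latch and plungers on the +y side and the parked hatch on the -y side leave at least 40 mm free from the nest's middle.
- hatch_handle (a point): Middle of the straight grip bar of the hatch's bow handle, 105 mm above the bench: 10 mm thick, 92 mm long along x (axes as test_box), 27 mm free height under it. Push with closed fingers on the -y side of the bar, or grip across it. The hatch is an aluminium plate 158 mm (x) by 148 mm (y), top 73 mm above the bench; the bar is 33 mm from its trailing (-y) edge.
- hatch (a joint): Opening of the sliding hatch in m; grows as it opens towards -y (at most 0.165). It drags with about 1 N. The jamb is screwed down through long slots and its setting is not given: the latch catches at a reading anywhere from +0.010 to -0.010, so it has to be felt.
- striker (a point): Latch pin at the middle of the hatch's leading edge, 6 mm thick, 129 mm ahead (+y) of the handle bar. Over the last 18 mm it lifts the latch's pawl while two spring plungers push back; in all the hatch needs about 3 N rising to 10 N of push, then the latch drops behind the pin. Let go before that, the springs push the hatch back open (up to 16 mm) or the pawl stays half lifted.
- pawl (a joint): Angle of the slam latch's pawl on the jamb in rad: about 0 when down (before the striker reaches it, and again when it has caught behind it), up to about 0.2 while the striker lifts it.
- buffers: Two domed rubber buffers on the hatch's leading edge, 60 mm apart; origin at the centre of the hatch's underside, 45 mm ahead of the bar. They meet the jamb about 1 mm beyond the catch; from there resistance rises by some 14 N per mm. More than 12 N on them (about 20 N of push in all) would shift the jamb.
- thread_lock: Small thread-lock bottle, 30 mm in diameter, 92 mm tall, behind the test box to the left: a bystander. Origin at its underside.
- tape: Roll of brown tape lying flat, 70 mm in diameter, 24 mm high, behind the test box to the right: a bystander. Origin at its underside.
- plunger_a (a joint): How far one of the jamb's two brass-nosed spring plungers is pushed in by the hatch, in m: 0 when free, 0.016 when the latch has just caught. The pair push back with 3 N at first touch, 6 N at the catch.
Things that resemble listed ones, but are neither listed nor needed, are in the scene too. Leave any purple or red look-alike of the part that bears capped_mid alone.

How it is judged (in metres and radians):
On the way, in this order (a step that is already met when the one before it is completed fails the run):
1. the capped unit stands upright in the nest, let go, with the hatch still open (horizontal distance between capped_mid and nest below 0.005 m and z of capped_mid in the frame of nest below 0.025 m and angle between capped_mid's own z axis and vertical below 0.1 rad and contact force between the fingers and anything else below 0.05 N and value of joint hatch above 0.06 m), for 0.2 s.
2. the hatch is shut and its latch has caught (value of joint plunger_a above 0.013 m and value of joint pawl below 0.06 rad), for 0.2 s.
At the end, for the whole second after the job is handed in: The capped unit stands upright (within 0.1 rad) on the floor of the nest (within 5 mm of its centre, its own centre less than 25 mm above the nest floor) and the hatch, let go, is held shut by its latch against the springs: plunger still pushed in by more than 13 mm, pawl down (below 0.06 rad) (all of step 2 and horizontal distance between capped_mid and nest below 0.005 m and z of capped_mid in the frame of nest below 0.025 m and angle between capped_mid's own z axis and vertical below 0.1 rad); the robot touches nothing.
It fails at once if the hatch's buffers are pressed on the jamb with more than 12 N (contact force between buffers and anything else above 12 N).
It fails at once if the capped unit is dropped (it moves faster than 0.9 m/s) (linear speed of unit_capped above 0.9 m/s).
It fails at once if the open unit is moved by more than 15 mm (distance of open_mid from where it was at the start of the episode above 0.015 m).
It fails at once if the thread-lock bottle is moved by more than 15 mm (distance of thread_lock from where it was at the start of the episode above 0.015 m).
It fails at once if the roll of tape is moved by more than 15 mm (distance of tape from where it was at the start of the episode above 0.015 m).
It also fails if it takes over 48 s, if anything falls off the work surface, if the arm or the gripper's body presses on something with over 40 N, if the wrist force passes 120 N, or if a joint passes its speed limit or range.

ROBOT

A 6-joint arm with a two-finger parallel gripper is mounted at the origin on a cart in front of the work surface, level with it; the furniture and walls round the work are solid. World frame = base frame: x ahead of the robot, y to its left, z up, the work surface at z = 0. Lengths are in mm, angles in rad, forces in N, time in s.
With the tool pointing down it reaches from about 275 to 1000 mm from the base axis. Payload 8.4 kg.
Tool frame: the origin (TCP) lies on the centre line of the jaws, within the pads' length; the fingertips stand 22 mm ahead of it and the grasp point (between the pads) lies 3 mm ahead of it; z points along the fingers, y is the direction in which the jaws open and shut (so a half turn about z gives the same grasp; the last joint's range is limited). The gripper opens to 85 mm and grips with 20 to 120 N. Pads are 22 mm wide; open, the fingers measure 114 mm over their backs; the gripper's body (76 mm by 85 mm) begins 54 mm behind the grasp point. The pads swing forward as they close: fully open they stand 13 mm farther back than shut.
Start: joints at [-1.264, 0.353, 1.633, -0, 1.155, -0.002], TCP at [189.946, -595.44, 253.281] pointing down, gripper open.
Joint ranges: [-2.63, 2.63], [-0.92, 2.1], [0.06, 2.66], [-1.3, 4.44], [0, 2.69], [-3.02, 3.02]. Speed limits (rad/s): [2.22, 2.22, 2.79, 3.14, 3.14, 3.14].

INTERFACE

Orientations are given as [roll, pitch, yaw] about the fixed x, y, z axes, in that order (R = Rz(yaw) Ry(pitch) Rx(roll)).
In Python, from rig import r gives the robot as it stands.
- The arm moves only by the tool carry_out, never from a script. Its argument "rows" is text: rows parted by semicolons, each of 5 numbers parted by spaces: the opening, from 0 (shut) to 1 (fully open), then the shift along the tool's x, y, z in units of 30 mm (1.0 is 30 mm), then the turn about the tool's z in units of 8 degrees (1.0 is 8 degrees). A call has 1 to 12 rows; each row shifts and turns the commanded pose from where the row before left it, along the tool's axes as they then stand; what a row does not reach is not made up. A row lasts 1/8 s, in which the tool goes at most 62.5 mm and 10.7 degrees, less where a joint would pass 70% of its speed; a pose out of reach is approached as far as the arm can. A call is refused whole if a number of a shift passes 1 or a number of a turn 1, either way. A call with a gripper value outside its range is refused whole. The fingers move at their own pace and stop on an object; "newtons" is the grip in N (left out, the last holds). Time passes only in rows, so rows that do not move let the fingers close. It gives the time, the measured TCP pose, the force and the opening at its end, in the units of the state.
- r.sense(): the state, without advancing time (a new reading comes with each control period).
- r.grab_frame(name): name is "scene" or "top"; returns the picture (400x640x3 uint8, blue, green, red); there is no depth.
- r.get_calibration(name): a dict with "intrinsics" (3x3 intrinsics, pixels), "k1" (the pictures are not rectified: a ray, as slopes to the right and down, at radius r is drawn at 1 + k1 r^2 times it, then the intrinsics apply), "position" and "rotation" of the camera in the world. Camera axes: x right, y up, looking along -z (the intrinsics and any distortion apply to the point x, -y, -z); pixel columns grow to the right and rows downward; lengths in mm; the calibration is good to about 2 mm. A picture is of the moment at which its call begins. get_calibration takes no time and is no camera call.
- r.sign_off(): hands the job in, once; it reports no verdict.
The state is a dict: "clock": time; "qpos": joint angles; "qvel": joint speeds; "joint_efforts": joint torques, N m; "eef_pos": TCP position; "tcp_rot": TCP orientation; "contact_force": force on the tool from outside, world axes, zero at the start; "wrist_torque": the same for the moment, N m; "opening": opening from 0.0 (shut) to 1.0 (fully open).
Only numpy, scipy, OpenCV 4.12 (cv2) and the standard library are available. Lean on these libraries where they do the work, as an engineer would, in place of code of your own. Each camera call takes 0.05 s, during which the arm holds its last target.

## Working session

There is one attempt and no reset: what is moved stays moved. The work goes in short steps, Python scripts to look and compute and a tool call to move; the robot and the scene stay as the last step left them, time stands still between calls to the robot, and variables do not carry over. Pictures are saved under pics/ and viewed, and the job is handed in when it is done.

Besides the shell and the picture viewer there is one more tool, called as a command line: name --argument value ..., lists and objects as JSON in quotes. carry_out: Moves the arm, as the interface text tells. Its arguments: {"type":"object","properties":{"rows":{"type":"string"},"newtons":{"type":"number"}},"required":["rows"]}

```bash
ls; mkdir -p pics; python3 - <<'E'
from rig import r
import cv2,numpy as np
for n in("scene","top"):
    cv2.imwrite(f"pics/{n}0.png",r.grab_frame(n)); print(n,r.get_calibration(n))
print(r.sense())
E
```

```text
pics
scene {'intrinsics': array([[369.92320977,   0.        , 317.37384344],
       [  0.        , 369.92320977, 201.18804985],
       [  0.        ,   0.        ,   1.        ]]), 'k1': -3.265406866415452e-05, 'position': array([246.9638408 , 561.05372017, 800.21251041]), 'rotation': array([ 7.24308862e-01,  4.00290884e-04, -2.63479444e+00])}
top {'intrinsics': array([[496.61610735,   0.        , 313.2748861 ],
       [  0.        , 496.61610735, 197.1597177 ],
       [  0.        ,   0.        ,   1.        ]]), 'k1': 0.05065794048091291, 'position': array([ 357.14750433,  -12.02600652, 1489.17852144]), 'rotation': array([ 0.14781435, -0.01065033, -1.58797721])}
{'clock': 0.1, 'qpos': array([-1.26439974e+00,  3.53590563e-01,  1.63406978e+00,  2.08200471e-05,
        1.15524192e+00, -2.40250381e-03]), 'qvel': array([ 9.02076149e-04, -1.52964042e-03, -2.39068286e-03,  1.18828447e-04,
        6.24538256e-04,  1.31642594e-05]), 'joint_efforts': array([-3.46183188e-04, -6.06356406e+01, -3.42819142e+01, -4.26581369e-05,
        3.80037149e-03,  8.53014001e-06]), 'eef_pos': array([ 189.82445902, -595.03548239,  252.62517735]), 'tcp_rot': array([-3.14028309e+00, -2.21833752e-05,  3.08790662e-01]), 'contact_force': array([ 0.22992797,  0.39044229, -0.14471038]), 'wrist_torque': array([ 0.01473764,  0.050978  , -0.00454618]), 'opening': 1.0009646012860363}
```

View pics/scene0.png

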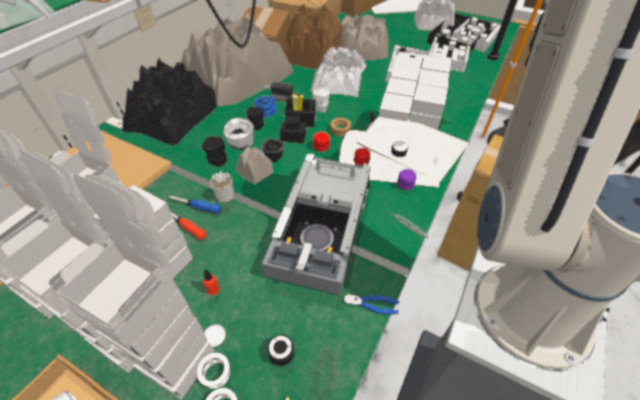

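View pics/top0.png

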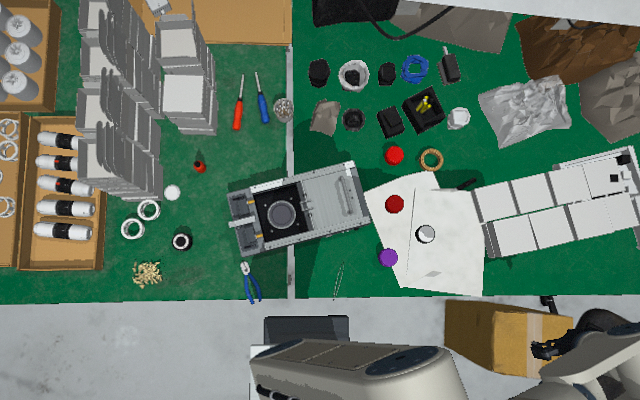

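The capped candidate, a black body with a flat white top, is at top (426,234) / scene (399,148). The red ones at top (394,155) and (394,204) and the purple one at (388,257) are look-alikes. The open unit (ring) is at top (182,241). I'll confirm this with crops and measure.

```bash
cat > h.py <<'E'
import numpy as np,cv2
from scipy.spatial.transform import Rotation as R
from scipy.optimize import brentq
from rig import r
C={n:r.get_calibration(n) for n in("scene","top")}
def ray(n,u,v):
    c=C[n];K=c["intrinsics"];d=np.array([(u-K[0,2])/K[0,0],(v-K[1,2])/K[1,1]])
    rd=np.hypot(*d); 
    if rd>1e-9:
        ru=brentq(lambda q:q*(1+c["k1"]*q*q)-rd,0,2*rd); d=d*ru/rd
    w=R.from_euler('xyz',c["rotation"]).apply([d[0],-d[1],-1]); return np.array(c["position"]),w
def onz(n,u,v,z):
    p,w=ray(n,u,v); return p+w*(z-p[2])/w[2]
def proj(n,P):
    c=C[n];K=c["intrinsics"];q=R.from_euler('xyz',c["rotation"]).inv().apply(np.array(P)-c["position"])
    d=np.array([q[0],-q[1]])/-q[2]; d=d*(1+c["k1"]*(d@d)); return d*K[0,0]+K[:2,2]
def tri(a,b):
    A=[];y=[]
    (p,w),(q,v)=ray("top",*a),ray("scene",*b)
    s=np.linalg.lstsq(np.c_[w,-v],q-p,rcond=None)[0]
    x1,x2=p+s[0]*w,q+s[1]*v; return (x1+x2)/2,np.linalg.norm(x1-x2)
E
python3 - <<'E'
from h import *
t=cv2.imread("pics/top0.png");s=cv2.imread("pics/scene0.png")
def crop(im,x,y,w,h,k): return cv2.resize(im[y:y+h,x:x+w],None,fx=k,fy=k,interpolation=cv2.INTER_CUBIC)
cv2.imwrite("pics/box_top.png",crop(t,220,150,160,115,5))
cv2.imwrite("pics/box_sc.png",crop(s,255,140,130,150,4))
a=crop(t,396,204,60,60,6);b=crop(s,370,118,60,60,6);cv2.imwrite("pics/unit.png",np.hstack([a,b]))
print(tri((426,234),(399,147)),tri((182,241),(281,347)))
print(onz("top",426,234,44))
E
```

```text
(array([ 460.34871707, -359.54580965,   33.05502326]), np.float64(1.9917214931520584)) (array([449.9592827 , 352.92374383,  29.64888153]), np.float64(2.2919022601806347))
[ 458.60617041 -357.13970075   44.        ]
```

```bash
sleep 0
```

```text
(no output)
```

View pics/box_top.png

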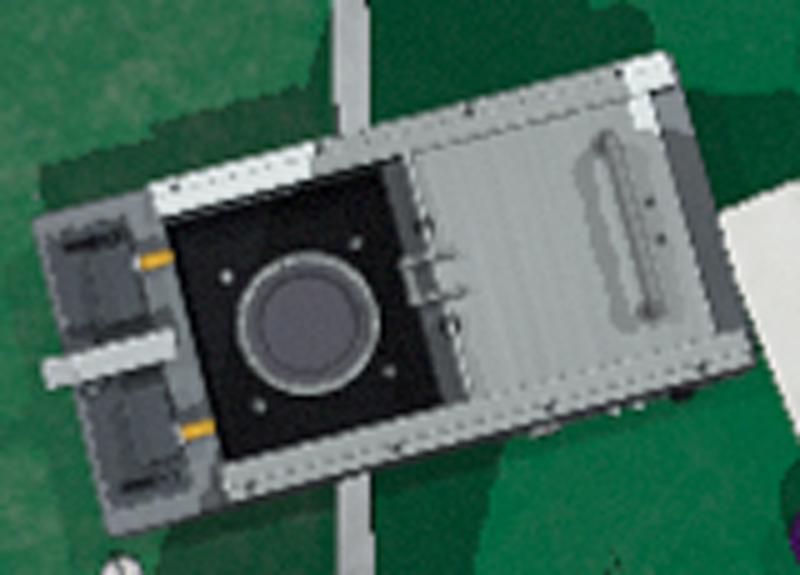

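View pics/box_sc.png

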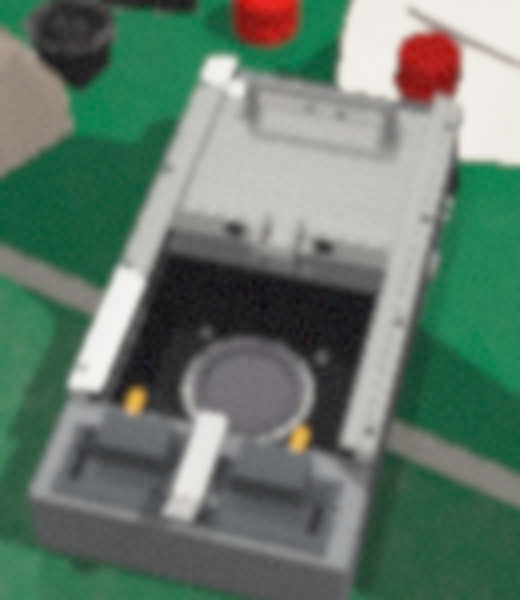

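View pics/unit.png

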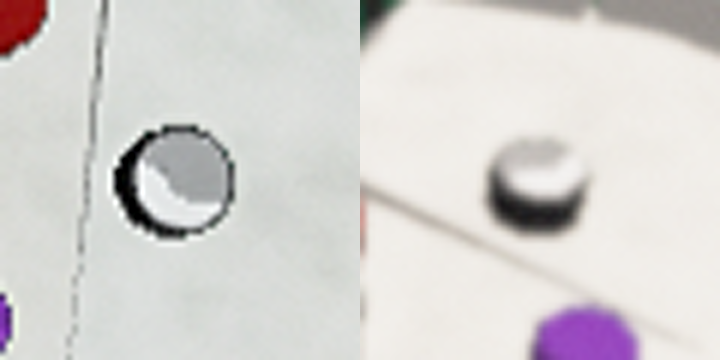

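```bash
cat > m.py <<'E'
from h import *
T=lambda x,y:((x+.5)/5-.5+220,(y+.5)/5-.5+150)
S=lambda x,y:((x+.5)/4-.5+255,(y+.5)/4-.5+140)
print("unit",tri((426.4,233.8),(399.8,145.5)),onz("top",426.4,233.8,44),onz("scene",399.8,145.5,44))
print("nest",tri(T(309,323),S(248,388)),onz("top",*T(309,323),25.5),onz("scene",*S(248,388),25.5))
print("nestfloor",onz("top",*T(308,322),18.5),onz("scene",*S(249,388),18.5))
for a,b,z in(((150,185),(620,62),80),((228,500),(750,360),80),((168,218),(224,458),18.5),((607,140),(652,312),110)):
    p,q=onz("top",*T(*a),z),onz("top",*T(*b),z);d=q-p;print(p,q,np.degrees(np.arctan2(d[1],d[0])),np.linalg.norm(d))
p,q=onz("scene",*S(252,90),110),onz("scene",*S(391,127),110);d=q-p;print(p,q,np.degrees(np.arctan2(d[1],d[0])),np.linalg.norm(d))
E
python3 m.py; python3 - <<'E'
from h import *
t=cv2.imread("pics/top0.png")
cv2.imwrite("pics/nest8.png",cv2.resize(t[195:235,260:305],None,fx=10,fy=10,interpolation=cv2.INTER_CUBIC))
cv2.imwrite("pics/bar8.png",cv2.resize(t[165:225,325:375],None,fx=10,fy=10,interpolation=cv2.INTER_CUBIC))
E
```

```text
unit (array([ 459.62931753, -359.27430493,   39.91152147]), np.float64(0.34843245153619157)) [ 459.17019043 -358.330538     44.        ] [ 458.65597423 -354.29264886   44.        ]
nest (array([525.83622947,  64.22937008,  16.98974243]), np.float64(0.8281795593515608)) [525.25245827  63.92639953  25.5       ] [522.40444368  69.5255988   25.5       ]
nestfloor [526.66474421  64.87970271  18.5       ] [524.32459918  64.76888332  18.5       ]
[600.20340864 151.67803228  80.        ] [ 668.40559171 -120.35224871   80.        ] -75.92518430260525 280.4496595763351
[419.38362336 107.43594795  80.        ] [ 493.79721968 -189.91081976   80.        ] -75.94981035491581 306.51669380905474
[590.62084254 148.05589212  18.5       ] [446.78052696 114.95501769  18.5       ] -167.0405766016818 147.59981122387148
[ 616.88260942 -109.53452202  110.        ] [ 518.67796473 -132.22714158  110.        ] -166.9887612079065 100.79239664763172
[612.56369498 -98.34446298 110.        ] [ 513.32601595 -111.59494018  110.        ] -172.39469970337865 100.11839034796661
```

View pics/nest8.png

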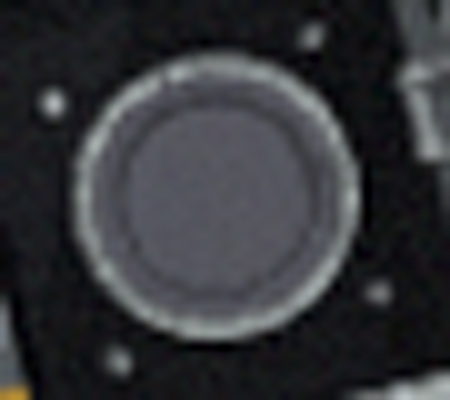

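View pics/bar8.png

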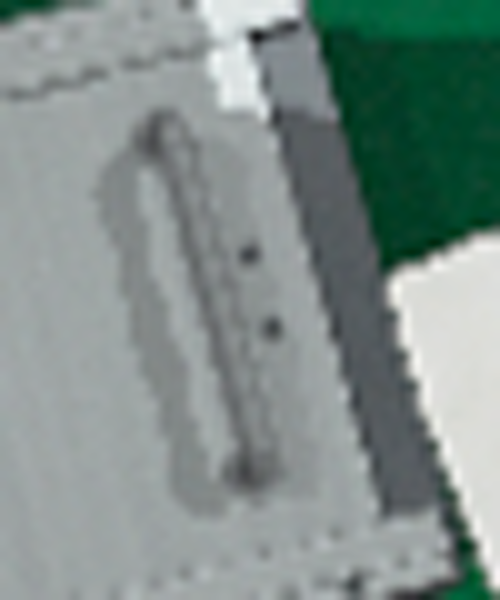

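```bash
cat >> h.py <<'E'
def plan(x,y,z,yawdeg,op,n):
    s=r.sense();p=np.array(s["eef_pos"]);y0=s["tcp_rot"][2];Y=np.radians(yawdeg)
    dy=(Y-y0+np.pi)%(2*np.pi)-np.pi
    rows=[];d=(np.array([x,y,z])-p)/n;cy=y0;acc=np.zeros(4)
    for i in range(n):
        # shift in tool axes as they stand before this row's turn
        t=np.array([np.cos(cy)*d[0]+np.sin(cy)*d[1],np.sin(cy)*d[0]-np.cos(cy)*d[1],-d[2]])/30
        u=-np.degrees(dy/n)/8
        v=np.r_[t,u]+acc; q=np.round(v,2);acc=v-q
        rows.append(f"{op} "+" ".join(f"{k:g}" for k in q+0.0)); cy+=dy/n
    print("from",p.round(1),np.degrees(y0).round(1),"dist",np.linalg.norm(d*n).round(1));print("; ".join(rows))
E
python3 - <<'E'
from h import *
B=lambda x,y:(325+(x+.5)/10-.5,165+(y+.5)/10-.5)
a=onz("top",*B(172,130),110);b=onz("top",*B(258,462),110);print(a,b,(a+b)/2,np.degrees(np.arctan2(*(a-b)[1::-1])))
n=onz("top",281.3,214.25,25.5);print("nest",n)
print(onz("top",182,241,42))
plan(459,-358,252,104,1,12)
E
```

```text
[ 616.99359695 -111.65780799  110.        ] [ 522.18139901 -133.30614491  110.        ] [ 569.58749798 -122.48197645  110.        ] 12.861778893022697
nest [525.10829694  64.22336426  25.5       ]
[450.23537859 350.27604968  42.        ]
from [ 189.8 -595.   252.6] 17.7 dist 358.7
1 0.91 -0.4 0 -0.9; 1 0.96 -0.28 0 -0.9; 1 0.98 -0.16 0.01 -0.9; 1 1 -0.04 0 -0.9; 1 0.99 0.09 0 -0.9; 1 0.97 0.21 0 -0.89; 1 0.94 0.33 0 -0.9; 1 0.89 0.45 0 -0.9; 1 0.83 0.56 0.01 -0.9; 1 0.75 0.65 0 -0.9; 1 0.66 0.74 0 -0.9; 1 0.57 0.82 0 -0.9
```

carry_out --rows "1 0.91 -0.4 0 -0.9; 1 0.96 -0.28 0 -0.9; 1 0.98 -0.16 0 -0.9; 1 1 -0.04 0 -0.9; 1 0.99 0.09 0 -0.9; 1 0.97 0.21 0 -0.9; 1 0.94 0.33 0 -0.9; 1 0.89 0.45 0 -0.9; 1 0.83 0.56 0 -0.9; 1 0.75 0.65 0 -0.9; 1 0.66 0.74 0 -0.9; 1 0.57 0.82 0 -0.9" --newtons 40

```text
clock: 1.6
eef_pos: [459.3, -357.4, 253.0]
tcp_rot: [-3.141, -0.0, 1.821]
contact_force: [0.4, 0.2, 0.9]
opening: 0.995
```

```bash
python3 - <<'E'
from h import *
s=r.sense();print(s["eef_pos"],np.degrees(s["tcp_rot"]),s["clock"])
plan(459,-358.5,110,104,1,5)
cv2.imwrite("pics/t1.png",r.grab_frame("top"))
cv2.imwrite("pics/s1.png",cv2.resize(r.grab_frame("scene")[60:260,270:520],None,fx=3,fy=3))
E
```

```text
[ 459.29756999 -357.36679189  252.95756664] [-1.79976628e+02 -2.81570962e-02  1.04329598e+02] 1.6
from [ 459.3 -357.4  253. ] 104.3 dist 143.0
1 -0.01 0 0.95 0.01; 1 0 -0.01 0.96 0.01; 1 -0.01 0 0.95 0; 1 -0.01 -0.01 0.95 0.01; 1 0 0 0.96 0.01
```

View pics/s1.png

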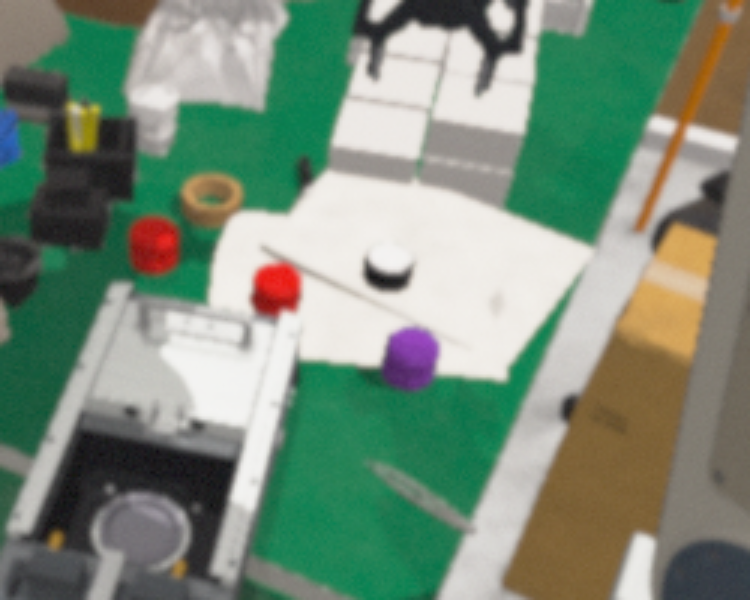

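The arm is over the unit, with the fingers at crop (375..485, 80) and clear of the red and purple pieces. Descending.

carry_out --rows "1 -0.02 -0.02 1 0.03; 1 0 0 1 0; 1 0 0 1 0; 1 0 0 1 0; 1 0 0 1 0; 1 0 0 1 0; 1 0 0 0.9 0; 1 0 0 0.6 0; 1 0 0 0 0"

```text
clock: 2.82
eef_pos: [457.4, -358.6, 27.1]
tcp_rot: [-3.14, -0.002, 1.812]
contact_force: [-0.1, -0.3, 0.4]
opening: 1.0
```

```bash
python3 - <<'E'
from h import *
s=r.sense();print(s["eef_pos"],np.degrees(s["tcp_rot"]),s["clock"],s["contact_force"])
a=r.grab_frame("top")[200:270,390:470];b=r.grab_frame("scene")[100:180,360:440]
cv2.imwrite("pics/g1.png",np.hstack([cv2.resize(a,(400,350)),cv2.resize(b,(350,350))]))
E
```

```text
[ 457.36381629 -358.6017575    27.10439166] [-1.79903865e+02 -1.14925958e-01  1.03805070e+02] 2.825 [-0.1317321  -0.29756054  0.42765051]
```

View pics/g1.png

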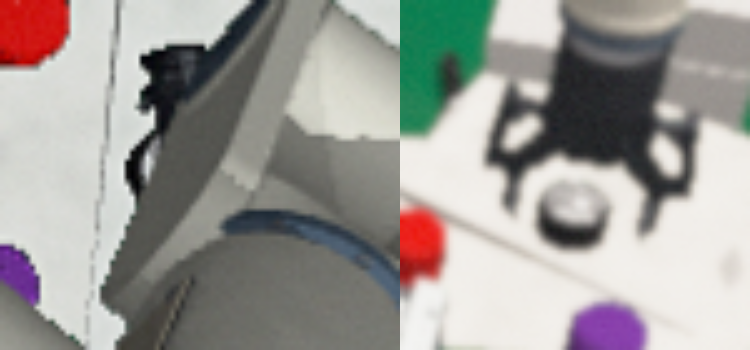

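The scene crop shows the unit (573,215) centred between the fingertips (513,208) and (647,232). Closing and lifting a little.

carry_out --rows "0.3 0 0 0 0; 0.3 0 0 0 0; 0.3 0 0 0 0; 0.3 0 0 0 0; 0.3 0 0 0 0; 0.3 0 0 0 0; 0.3 0 0 0 0; 0.3 0 0 0 0"

```text
clock: 3.92
eef_pos: [459.0, -359.4, 29.6]
tcp_rot: [3.14, 0.001, 1.813]
contact_force: [-0.9, 0.3, 6.7]
opening: 0.607
```

```bash
python3 - <<'E'
from h import *
s=r.sense();print(s["eef_pos"],np.degrees(s["tcp_rot"]),s["clock"],s["contact_force"],s["opening"],s["wrist_torque"])
b=r.grab_frame("scene")[100:180,360:440]
cv2.imwrite("pics/g2.png",cv2.resize(b,(560,560),interpolation=cv2.INTER_CUBIC))
E
```

```text
[ 459.042416   -359.37784382   29.56149485] [1.79932308e+02 8.56040224e-02 1.03858946e+02] 3.925 [-0.91984546  0.29867171  6.69172963] 0.6066035411046691 [0.14073004 0.05703528 0.0257883 ]
```

View pics/g2.png

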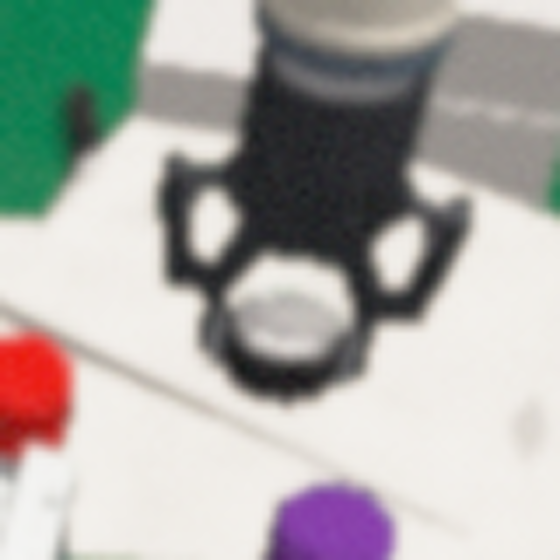

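carry_out --rows "0.3 0 0 -0.3 0; 0.3 0 0 -0.7 0; 0.3 0 0 -1 0; 0.3 0 0 -1 0; 0.3 0 0 -1 0; 0.3 0 0 -1 0; 0.3 0 0 0 0"

```text
clock: 4.85
eef_pos: [459.5, -359.8, 181.1]
tcp_rot: [3.139, 0.004, 1.813]
contact_force: [0.6, 0.3, -1.5]
opening: 0.606
```

```bash
python3 - <<'E'
from h import *
s=r.sense();print(s["eef_pos"],np.degrees(s["tcp_rot"]),s["clock"],s["contact_force"],s["opening"],s["wrist_torque"])
plan(525,64,s["eef_pos"][2],103.7,0.3,16)
E
```

```text
[ 459.52040167 -359.83163685  181.11249532] [179.82775909   0.22187021 103.85163217] 4.85 [ 0.61207268  0.30638296 -1.54820503] 0.6062934481764499 [ 0.03041726 -0.03743007 -0.00338255]
from [ 459.5 -359.8  181.1] 103.9 dist 428.9
0.3 0.82 0.34 0 0; 0.3 0.83 0.35 0 0; 0.3 0.82 0.34 0 0; 0.3 0.83 0.34 0 0; 0.3 0.82 0.35 0 0.01; 0.3 0.83 0.34 0 0; 0.3 0.82 0.34 0 0; 0.3 0.83 0.35 0 0; 0.3 0.82 0.34 0 0; 0.3 0.83 0.34 0 0; 0.3 0.82 0.34 0 0; 0.3 0.83 0.35 0 0; 0.3 0.82 0.34 0 0.01; 0.3 0.83 0.34 0 0; 0.3 0.83 0.34 0 0; 0.3 0.82 0.35 0 0
```

carry_out --rows "0.3 0.4 0.17 0 0; 0.3 0.82 0.34 0 0; 0.3 0.83 0.35 0 0; 0.3 0.82 0.34 0 0; 0.3 0.83 0.34 0 0; 0.3 0.82 0.35 0 0; 0.3 0.83 0.34 0 0; 0.3 0.82 0.34 0 0; 0.3 0.83 0.35 0 0; 0.3 0.82 0.34 0 0; 0.3 0.83 0.34 0 0; 0.3 0.82 0.35 0 0"

```text
clock: 6.35
eef_pos: [504.1, -53.0, 176.9]
tcp_rot: [-3.139, -0.001, 1.813]
contact_force: [0.9, -0.1, -1.2]
opening: 0.609
```

carry_out --rows "0.3 0.83 0.35 0 0; 0.3 0.82 0.34 0 0; 0.3 0.83 0.34 0 0; 0.3 0.83 0.34 0 0; 0.3 0.42 0.18 0 0; 0.3 0 0 0 0; 0.3 0 0 0 0"

```text
clock: 7.22
eef_pos: [523.3, 64.5, 177.9]
tcp_rot: [-3.141, 0.0, 1.813]
contact_force: [-0.4, -0.7, -2.0]
opening: 0.609
```

```bash
python3 - <<'E'
from h import *
s=r.sense();print(s["eef_pos"],np.degrees(s["tcp_rot"]),s["clock"],s["contact_force"],s["opening"],s["wrist_torque"])
a=r.grab_frame("top");b=r.grab_frame("scene");cv2.imwrite("pics/t3.png",a);cv2.imwrite("pics/s3.png",b)
a=a[150:265,220:380];b=b[140:300,255:385]
cv2.imwrite("pics/h3.png",np.hstack([cv2.resize(a,(417,300)),cv2.resize(b,(244,300))]))
cv2.imwrite("pics/hs3.png",cv2.resize(b,None,fx=4,fy=3.75,interpolation=cv2.INTER_CUBIC))
E
```

```text
[523.25870895  64.53789279 177.87817521] [-1.79942843e+02  5.63393567e-03  1.03849213e+02] 7.225 [-0.39588156 -0.66275188 -2.01962334] 0.6089311858003927 [-0.03670435 -0.0105995  -0.02658227]
```

View pics/h3.png

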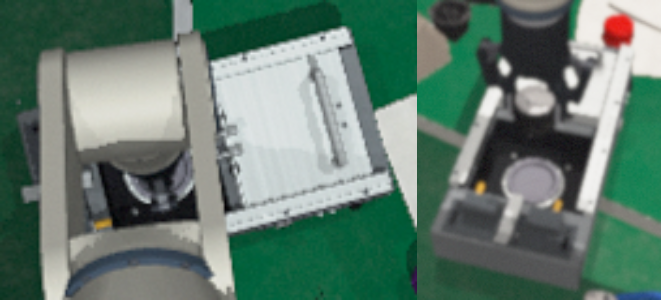

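View pics/hs3.png

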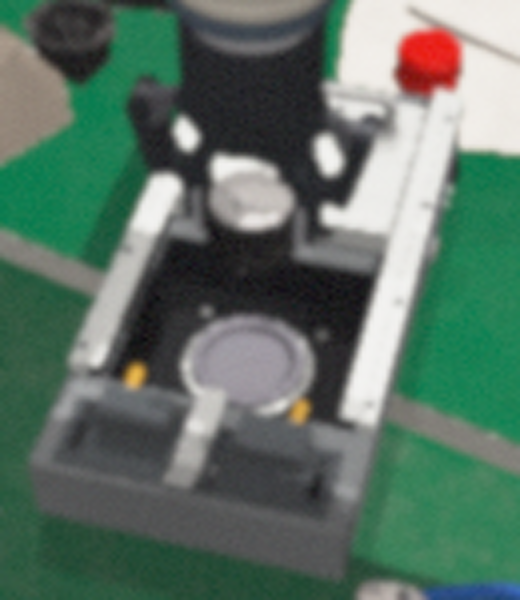

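```bash
python3 - <<'E'
from h import *
b=cv2.imread("pics/s3.png")
cv2.imwrite("pics/c1.png",cv2.resize(b[180:215,300:335],None,fx=16,fy=16,interpolation=cv2.INTER_CUBIC))
cv2.imwrite("pics/c2.png",cv2.resize(b[215:255,295:340],None,fx=16,fy=14,interpolation=cv2.INTER_CUBIC))
E
```

```text
(no output)
```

View pics/c1.png

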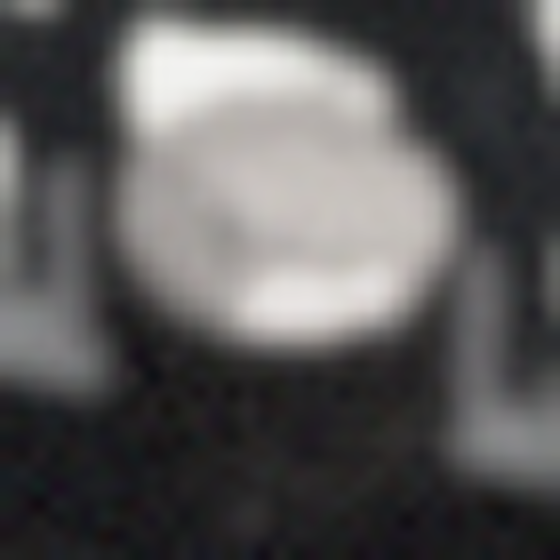

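View pics/c2.png

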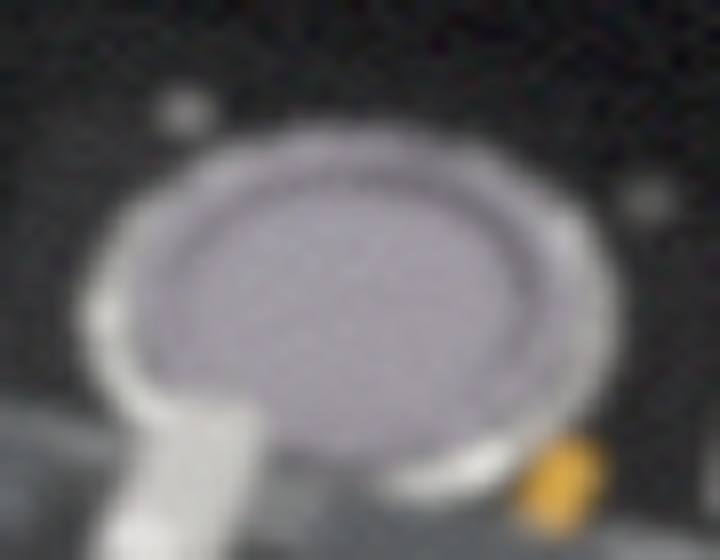

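```bash
python3 - <<'E'
from h import *
from scipy.optimize import least_squares
def circ(P,R=None):
    P=np.array(P)[:,:2]
    f=lambda q:np.hypot(*(P-q[:2]).T)-(R or q[2])
    return least_squares(f,[*P.mean(0),30][: 2 if R else 3]).x, 
rim=[(78,315),(120,215),(215,150),(300,125),(430,125),(540,175),(600,245),(622,320),(605,385)]
P=[onz("scene",295+(x+.5)/16-.5,215+(y+.5)/14-.5,25.5) for x,y in rim];print(circ(P),circ(P,37))
cap=[(115,205),(165,298),(270,347),(380,325),(440,270),(462,210),(440,155)]
for z in(188,192,195):
    P=[onz("scene",300+(x+.5)/16-.5,180+(y+.5)/16-.5,z) for x,y in cap];print(z,circ(P),circ(P,25.5))
E
```

```text
(array([522.84858041,  69.49856327,  43.69834557]),) (array([524.24055098,  63.14304473]),)
188 (array([521.7540787 ,  65.63980647,  24.28427065]),) (array([522.74115644,  64.78209563]),)
192 (array([519.9586875 ,  68.87668194,  24.12560502]),) (array([521.08177513,  67.89652622]),)
195 (array([518.6121441 ,  71.30433853,  24.0066058 ]),) (array([519.8383964 ,  70.23060239]),)
```

```bash
python3 - <<'E'
from h import *
t=cv2.imread("pics/top0.png")
g=cv2.cvtColor(t,cv2.COLOR_BGR2GRAY)[195:235,260:305]
g=cv2.resize(g,None,fx=8,fy=8,interpolation=cv2.INTER_CUBIC)
for th in(60,75,90):
    cs,_=cv2.findContours((g>th).astype(np.uint8),cv2.RETR_CCOMP,cv2.CHAIN_APPROX_NONE)
    for c in cs:
        if len(c)>300:
            (x,y),ax,an=cv2.fitEllipse(c)
            if 120<ax[0]<300:
                u,v=260+(x+.5)/8-.5,195+(y+.5)/8-.5;print(th,u.__round__(2),round(v,2),np.array(ax)/8,onz("top",u,v,25.5),onz("top",u,v,18.5))
print("dots",onz("top",281.0,214.35,18.5))
P=[]
for i in range(8):
    r.grab_frame("top");P.append(r.sense()["eef_pos"])
print(np.mean(P,0),np.std(P,0))
E
```

```text
60 281.11 214.23 [28.71560287 28.830513  ] [525.17974159  64.78841312  25.5       ] [525.98335088  65.15577585  18.5       ]
75 281.13 214.25 [28.40088272 28.51398277] [525.12074062  64.7173215   25.5       ] [525.92406774  65.08434424  18.5       ]
75 281.26 213.95 [19.95965195 20.37281227] [526.00610513  64.33081135  25.5       ] [526.81366648  64.69598561  18.5       ]
90 281.16 214.27 [28.10004044 28.18547821] [525.05351343  64.64843062  25.5       ] [525.85651904  65.01512389  18.5       ]
90 281.16 214.25 [23.60302162 24.22863007] [525.10118139  64.64331291  25.5       ] [525.90441497  65.00998171  18.5       ]
dots [525.62669539  65.48200338  18.5       ]
[523.71668573  64.61923243 178.31745684] [0.05613743 0.19880015 0.03231337]
```

carry_out --rows "0.3 -0.03 0.05 0.4 0; 0.3 0 0 0.8 0; 0.3 0 0 0.8 0; 0.3 0 0 0.8 0; 0.3 0 0 0.7 0; 0.3 0 0 0.4 0; 0.3 0 0 0 0; 0.3 0 0 0 0"

```text
clock: 8.72
eef_pos: [525.9, 64.6, 61.7]
tcp_rot: [3.141, 0.0, 1.813]
contact_force: [0.5, -0.1, -1.2]
opening: 0.602
```

```bash
python3 - <<'E'
from h import *
b=r.grab_frame("scene");cv2.imwrite("pics/s4.png",b)
P=[];F=[]
for i in range(3):
    r.grab_frame("top");P.append(r.sense()["eef_pos"]);F.append(r.sense()["contact_force"])
print(np.mean(P,0),np.std(P,0),np.mean(F,0),r.sense()["clock"])
cv2.imwrite("pics/c4.png",cv2.resize(b[190:260,270:360],None,fx=8,fy=8,interpolation=cv2.INTER_CUBIC))
E
```

```text
[525.95406504  64.60177138  62.0037479 ] [0.07274759 0.00762109 0.0401418 ] [-0.03455748  0.04882421 -0.75670504] 8.925
```

View pics/c4.png

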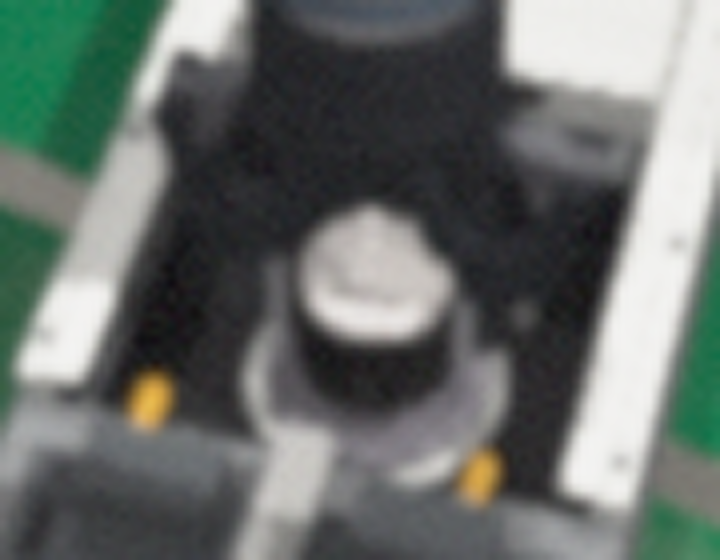

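```bash
python3 - <<'E'
from h import *
from scipy.optimize import least_squares
def circ(P,R=None):
    P=np.array(P)[:,:2]
    f=lambda q:np.hypot(*(P-q[:2]).T)-(R or q[2])
    return least_squares(f,[*P.mean(0),30][: 2 if R else 3]).x.round(1)
rim=[(78,315),(120,215),(215,150),(300,125),(430,125),(540,175),(600,245),(622,320),(605,385)]
for z in (18.5,22,25.5):
    P=[onz("scene",295+(x+.5)/16-.5,215+(y+.5)/14-.5,z) for x,y in rim];print(z,circ(P),circ(P,42))
cap=[(298,280),(310,305),(330,325),(375,342),(420,325),(447,305),(458,280)]
P=[onz("scene",270+(x+.5)/8-.5,190+(y+.5)/8-.5,76.5) for x,y in cap];print("cap",circ(P),circ(P,25.5))
bot=[(297,355),(325,398),(378,413),(425,395),(448,365)]
P=[onz("scene",270+(x+.5)/8-.5,190+(y+.5)/8-.5,32.5) for x,y in bot];print("bot",circ(P),circ(P,26.5))
E
```

```text
18.5 [525.3  65.1  44.1] [525.8  62.8]
22 [524.1  67.3  43.9] [524.6  65.3]
25.5 [522.8  69.5  43.7] [523.3  67.7]
cap [522.8  67.8  24.5] [523.5  66.6]
bot [526.   65.2  24.6] [527.1  62.9]
```

carry_out --rows "0.3 0 0 0.08 0; 0.3 0 0 0.08 0; 0.3 0 0 0.07 0; 0.3 0 0 0.06 0; 0.3 0 0 0 0"

```text
clock: 9.55
eef_pos: [525.3, 64.5, 52.4]
tcp_rot: [-3.141, -0.0, 1.813]
contact_force: [0.5, -0.6, -1.1]
opening: 0.601
```

carry_out --rows "0.3 0 0 0.05 0; 0.3 0 0 0 0"

```text
clock: 9.8
eef_pos: [525.4, 64.5, 51.0]
tcp_rot: [-3.141, -0.0, 1.813]
contact_force: [0.1, -0.0, -0.9]
opening: 0.607
```

Passed the rim height without contact, so it is inside the cup.

carry_out --rows "0.3 0 0 0.05 0; 0.3 0 0 0 0"

```text
clock: 10.05
eef_pos: [525.3, 64.5, 49.5]
tcp_rot: [-3.141, -0.0, 1.813]
contact_force: [0.4, -0.3, -1.4]
opening: 0.606
```

carry_out --rows "0.3 0 0 0.03 0; 0.3 0 0 0 0"

```text
clock: 10.3
eef_pos: [525.4, 64.5, 48.6]
tcp_rot: [-3.142, -0.0, 1.813]
contact_force: [0.5, 1.1, -0.8]
opening: 0.605
```

carry_out --rows "0.3 0 0 0.03 0; 0.3 0 0 0 0"

```text
clock: 10.55
eef_pos: [525.5, 64.6, 48.1]
tcp_rot: [3.141, -0.0, 1.813]
contact_force: [-0.6, 0.2, 5.4]
opening: 0.605
```

carry_out --rows "0.3 0 0 0.03 0; 0.3 0 0 0 0"

```text
clock: 10.8
eef_pos: [525.5, 64.6, 48.0]
tcp_rot: [3.141, -0.0, 1.813]
contact_force: [-5.6, -0.6, 16.6]
opening: 0.605
```

Seated: the floor was felt at 48.0, against 48.1 predicted. Release and rise.

carry_out --rows "0.3 0 0 -0.04 0; 0.65 0 0 0 0; 0.8 0 0 0 0; 0.85 0 0 0 0; 0.85 0 0 0 0; 0.85 0 0 -0.2 0; 0.85 0 0 -0.5 0; 0.85 0 0 -0.8 0; 0.85 0 0 -1 0; 0.85 0 0 -1 0; 0.85 0 0 -1 0; 0.85 0 0 -0.8 0"

```text
clock: 12.3
eef_pos: [525.7, 64.6, 209.6]
tcp_rot: [3.14, 0.0, 1.813]
contact_force: [0.7, 0.1, -0.5]
opening: 0.848
```

```bash
python3 - <<'E'
from h import *
b=r.grab_frame("scene");s=r.sense()
print(s["eef_pos"],s["clock"],s["contact_force"],s["opening"])
cv2.imwrite("pics/c5.png",cv2.resize(b[130:285,260:385],None,fx=4,fy=3.8,interpolation=cv2.INTER_CUBIC))
# go to behind the bar: 40mm on -y side of bar
plan(569.6+.24*50,-122.5-.971*50,s["eef_pos"][2],104,0,8)
E
```

```text
[527.10502776  64.75313423 212.3663792 ] 12.35 [ 0.53634908 -0.25519514  2.61855574] 0.8503736635839835
from [527.1  64.8 212.4] 103.9 dist 242.0
0 -1.01 -0.01 0 0; 0 -1.01 -0.02 0 0; 0 -1 -0.02 0 -0.01; 0 -1.01 -0.01 0 0; 0 -1.01 -0.02 0 0; 0 -1.01 -0.01 0 0; 0 -1.01 -0.02 0 -0.01; 0 -1.01 -0.02 0 0
```

View pics/c5.png

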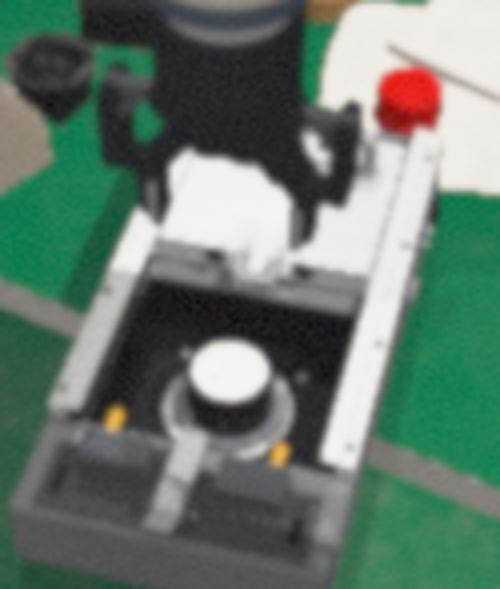

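The unit stands in the nest, at crop (230,385) and lower than before. Next I estimate the hatch travel and go behind the handle bar.

```bash
python3 - <<'E'
from h import *
T=lambda x,y:((x+.5)/5-.5+220,(y+.5)/5-.5+150)
bar=np.array([569.6,-122.5]);a=np.radians(13.8);yh=np.array([-np.sin(a),np.cos(a)]);xh=np.array([np.cos(a),np.sin(a)])
for p in((174,257),(215,428)):
    for z in(66,80):
        w=onz("top",*T(*p),z)[:2]-bar;print(z,"plunger tip",w@xh,w@yh)
for p,z in(((437,275),73),((415,160),73),((468,395),73),((402,262),73)):
    w=onz("top",*T(*p),z)[:2]-bar;print("lead",w@xh,w@yh)
E
```

```text
66 plunger tip 53.365127049574845 256.59299257011827
80 plunger tip 51.06979590305989 255.62274721534735
66 plunger tip -48.50353569537593 257.45886187308656
80 plunger tip -49.796771000123165 256.4800988446303
lead 3.740235344679184 112.54610888366088
lead 71.97194735569137 107.84384431768422
lead -67.63339734800603 112.93610667466909
lead 16.156068049190125 130.11859668306934
```

carry_out --rows "0 -0.5 0 0 0; 0 -1 -0.02 0 0; 0 -1 -0.02 0 0; 0 -1 -0.02 0 0; 0 -1 -0.02 0 0; 0 -1 -0.02 0 0; 0 -1 -0.02 0 0; 0 -1 -0.02 0 0; 0 -0.4 -0.02 0 0; 0 0 0 0 0"

```text
clock: 13.6
eef_pos: [577.0, -167.3, 206.3]
tcp_rot: [-3.141, -0.001, 1.811]
contact_force: [0.2, 0.1, -0.8]
opening: -0.002
```

```bash
python3 - <<'E'
from h import *
s=r.sense();p=s["eef_pos"]
bar=np.array([569.6,-122.5]);a=np.radians(13.8);yh=np.array([-np.sin(a),np.cos(a)]);xh=np.array([np.cos(a),np.sin(a)])
print(p,np.degrees(s["tcp_rot"]),s["clock"],s["contact_force"],s["opening"],"rel bar",(p[:2]-bar)@xh,(p[:2]-bar)@yh)
E
```

```text
[ 576.95051208 -167.3305959   206.32521336] [-1.79938532e+02 -4.35932859e-02  1.03771730e+02] 13.6 [ 0.21888484  0.13785288 -0.78576227] -0.002329227162836531 rel bar -3.555262790555918 -45.28987152494055
```

carry_out --rows "0 0 0.12 0.5 0; 0 0 0 1 0; 0 0 0 1 0; 0 0 0 0.8 0; 0 0 0 0 0; 0 0.3 0 0 0; 0 0.3 0 0 0; 0 0.1 0 0 0; 0 0 0 0 0"

```text
clock: 14.72
eef_pos: [576.2, -145.1, 108.7]
tcp_rot: [3.141, 0.0, 1.813]
contact_force: [0.2, -0.4, -0.8]
opening: 0.001
```

```bash
python3 - <<'E'
from h import *
b=r.grab_frame("scene");s=r.sense();p=s["eef_pos"]
cv2.imwrite("pics/c6.png",cv2.resize(b[110:285,260:385],None,fx=4,fy=3.4,interpolation=cv2.INTER_CUBIC))
bar=np.array([569.6,-122.5]);a=np.radians(13.8);yh=np.array([-np.sin(a),np.cos(a)]);xh=np.array([np.cos(a),np.sin(a)])
print(p,np.degrees(s["tcp_rot"]),s["clock"],s["contact_force"],s["opening"],"rel bar",(p[:2]-bar)@xh,(p[:2]-bar)@yh)
E
```

```text
[ 576.19660713 -145.40475097  108.52217835] [1.79962543e+02 2.26536130e-02 1.03869387e+02] 14.775 [ 0.16138236 -1.01595942  0.0656209 ] 0.0010606410162154792 rel bar 0.9426418696654519 -23.81710034710423
```

View pics/c6.png

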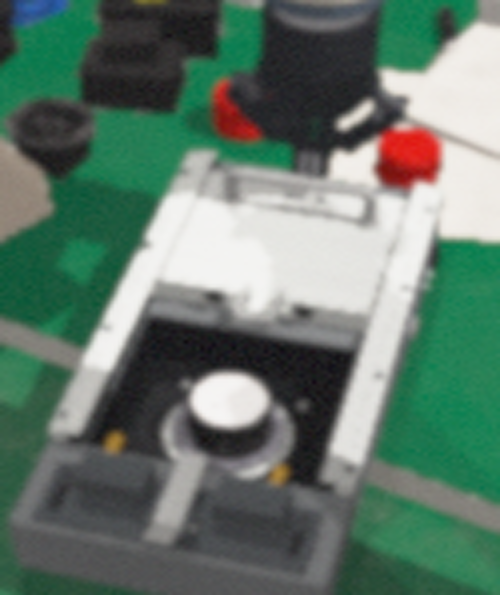

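The fingertips at crop (312,160) are behind the middle of the bar at (300,195). Pushing steadily over the free stretch.

carry_out --rows "0 0.15 0 0 0; 0 0.2 0 0 0; 0 0.3 0 0 0; 0 0.4 0 0 0; 0 0.4 0 0 0; 0 0.4 0 0 0; 0 0.4 0 0 0; 0 0.4 0 0 0; 0 0.4 0 0 0; 0 0.3 0 0 0; 0 0 0 0 0"

```text
clock: 16.15
eef_pos: [551.7, -47.1, 108.0]
tcp_rot: [-3.141, -0.0, 1.813]
contact_force: [-0.1, -0.2, -0.5]
opening: -0.003
```

```bash
cat > st.py <<'E'
from h import *
s=r.sense();p=s["eef_pos"]
bar=np.array([569.6,-122.5]);a=np.radians(13.8);yh=np.array([-np.sin(a),np.cos(a)]);xh=np.array([np.cos(a),np.sin(a)])
print(p,s["clock"],s["contact_force"],"push",-(s["contact_force"][:2]@yh),"rel bar0",(p[:2]-bar)@xh,(p[:2]-bar)@yh)
E
python3 st.py; python3 - <<'E'
from h import *
b=r.grab_frame("scene")
cv2.imwrite("pics/c7.png",cv2.resize(b[110:285,260:385],None,fx=4,fy=3.4,interpolation=cv2.INTER_CUBIC))
E
```

```text
[551.71543556 -47.11280041 108.04670053] 16.15 [-0.0671137  -0.19399063 -0.51232948] push 0.17238208478059053 rel bar0 0.6140557614420785 77.47716077968992
```

View pics/c7.png

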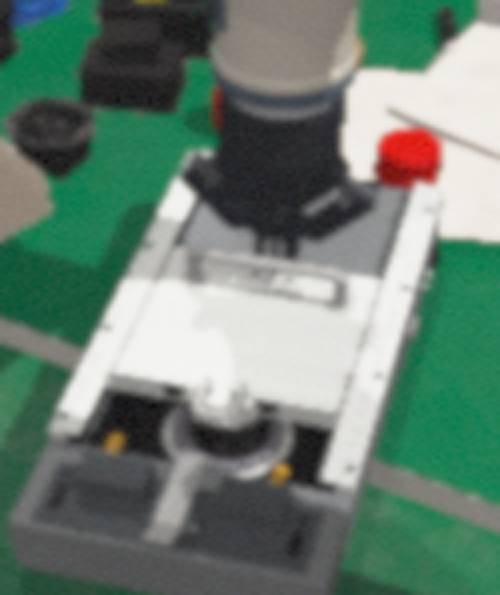

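The hatch follows. Its leading edge at crop (215,400) is still clear of the plungers at (115,440).

carry_out --rows "0 0.25 0 0 0; 0 0.25 0 0 0; 0 0.25 0 0 0; 0 0.2 0 0 0; 0 0.15 0 0 0; 0 0.1 0 0 0; 0 0 0 0 0"

```text
clock: 17.08
eef_pos: [542.9, -12.7, 108.0]
tcp_rot: [-3.141, -0.0, 1.813]
contact_force: [0.3, 0.2, 0.4]
opening: 0.001
```

```bash
python3 st.py
```

```text
[542.88294886 -12.66328003 107.96960594] 17.075 [0.3065127  0.21604368 0.36532344] push -0.1366938896302686 rel bar0 0.25388836557873695 113.03911454332695
```

carry_out --rows "0 0.07 0 0 0; 0 0.07 0 0 0"

```text
clock: 17.32
eef_pos: [542.0, -8.9, 108.0]
tcp_rot: [-3.141, -0.0, 1.812]
contact_force: [-1.0, -1.0, -0.5]
opening: -0.003
```

```bash
python3 st.py
```

```text
[542.00437419  -8.9333726  107.96347172] 17.325 [-1.0121696  -1.03932728 -0.49288347] push 0.7678900371373762 rel bar0 0.2903821012874417 116.8709249626994
```

carry_out --rows "0 0.07 0 0 0; 0 0.07 0 0 0; 0 0.07 0 0 0"

```text
clock: 17.7
eef_pos: [540.6, -2.8, 108.0]
tcp_rot: [-3.141, 0.0, 1.813]
contact_force: [-1.2, -3.5, -0.6]
opening: 0.002
```

carry_out --rows "0 0.07 0 0 0; 0 0.07 0 0 0"

```text
clock: 17.95
eef_pos: [539.7, 1.0, 108.0]
tcp_rot: [-3.141, 0.001, 1.813]
contact_force: [-0.7, -7.8, -1.7]
opening: 0.002
```

carry_out --rows "0 0.07 0 0 0; 0 0.07 0 0 0"

```text
clock: 18.2
eef_pos: [538.8, 4.7, 108.1]
tcp_rot: [-3.141, 0.001, 1.813]
contact_force: [-1.4, -9.8, -1.7]
opening: -0.002
```

```bash
python3 st.py
```

```text
[538.79341096   4.71838493 108.05827028] 18.2 [-1.41839799 -9.75267083 -1.70198225] push 9.132817589081732 rel bar0 0.42850656439994794 130.89453683939323
```

carry_out --rows "0 0.05 0 0 0; 0 0.03 0 0 0"

```text
clock: 18.45
eef_pos: [538.1, 7.1, 108.0]
tcp_rot: [-3.141, 0.001, 1.813]
contact_force: [-1.0, -7.7, -2.3]
opening: -0.004
```

carry_out --rows "0 0.03 0 0 0; 0 0.03 0 0 0"

```text
clock: 18.7
eef_pos: [537.7, 9.0, 108.0]
tcp_rot: [-3.141, 0.001, 1.813]
contact_force: [0.7, -7.8, -1.1]
opening: 0.0
```

```bash
python3 st.py
```

```text
[537.68153356   8.97708116 108.0231304 ] 18.7 [ 0.65243218 -7.75392513 -1.08441085] push 7.685729398279138 rel bar0 0.3645658390052144 135.29552269274944
```

carry_out --rows "0 0.02 0 0 0; 0 0 0 0 0"

```text
clock: 18.95
eef_pos: [537.6, 9.5, 108.0]
tcp_rot: [-3.141, 0.001, 1.813]
contact_force: [-0.2, -8.3, -0.6]
opening: 0.001
```

```bash
python3 st.py; python3 - <<'E'
from h import *
b=r.grab_frame("scene")
cv2.imwrite("pics/c8.png",cv2.resize(b[210:285,260:360],None,fx=7,fy=7,interpolation=cv2.INTER_CUBIC))
E
```

```text
[537.57730122   9.49768386 108.03008131] 18.95 [-0.18321807 -8.33739264 -0.56604947] push 8.053024155364364 rel bar0 0.38752340408545544 135.82596072439546
```

View pics/c8.png

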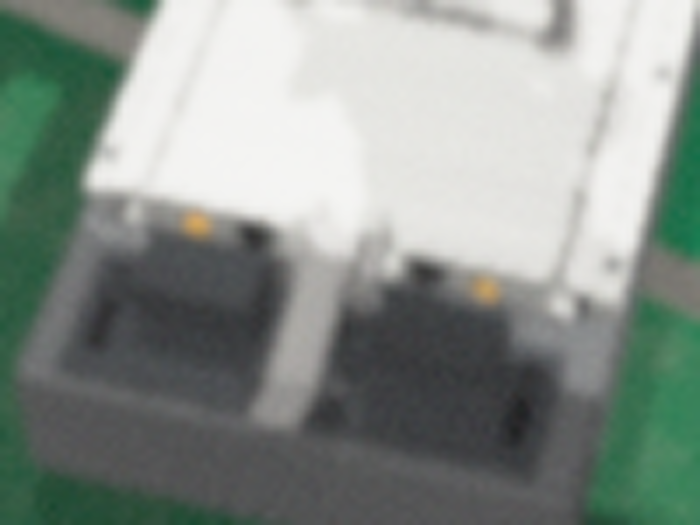

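The plungers (195,223) and (485,290) still show a few mm of brass, so it isn't shut yet. Continuing in small steps.

carry_out --rows "0 0.03 0 0 0; 0 0 0 0 0"

```text
clock: 19.25
eef_pos: [537.3, 10.3, 108.0]
tcp_rot: [-3.141, 0.001, 1.813]
contact_force: [-1.2, -7.2, -0.6]
opening: 0.001
```

carry_out --rows "0 0.02 0 0 0; 0 0 0 0 0"

```text
clock: 19.5
eef_pos: [537.2, 10.9, 108.1]
tcp_rot: [-3.141, 0.001, 1.813]
contact_force: [0.4, -7.1, -1.2]
opening: -0.001
```

carry_out --rows "0 0.02 0 0 0; 0 0 0 0 0"

```text
clock: 19.75
eef_pos: [537.1, 11.4, 108.0]
tcp_rot: [-3.141, 0.001, 1.813]
contact_force: [-0.1, -7.9, -1.3]
opening: 0.004
```

carry_out --rows "0 0.02 0 0 0; 0 0 0 0 0"

```text
clock: 20.0
eef_pos: [536.9, 12.0, 108.0]
tcp_rot: [-3.141, 0.001, 1.813]
contact_force: [-0.3, -7.3, 0.3]
opening: 0.004
```

carry_out --rows "0 0.02 0 0 0; 0 0 0 0 0"

```text
clock: 20.25
eef_pos: [536.8, 12.7, 108.0]
tcp_rot: [-3.141, 0.001, 1.813]
contact_force: [-0.5, -7.2, -0.7]
opening: 0.004
```

carry_out --rows "0 0.02 0 0 0; 0 0 0 0 0"

```text
clock: 20.5
eef_pos: [536.6, 13.3, 108.0]
tcp_rot: [-3.141, 0.001, 1.813]
contact_force: [-0.2, -7.4, -0.5]
opening: -0.001
```

```bash
python3 st.py; python3 - <<'E'
from h import *
b=r.grab_frame("scene")
cv2.imwrite("pics/c9.png",cv2.resize(b[210:285,260:360],None,fx=7,fy=7,interpolation=cv2.INTER_CUBIC))
E
```

```text
[536.61867757  13.29734626 108.03076137] 20.5 [-0.23719715 -7.38842034 -0.46541592] push 7.118568807442063 rel bar0 0.36291772000055716 139.74460694509548
```

View pics/c9.png

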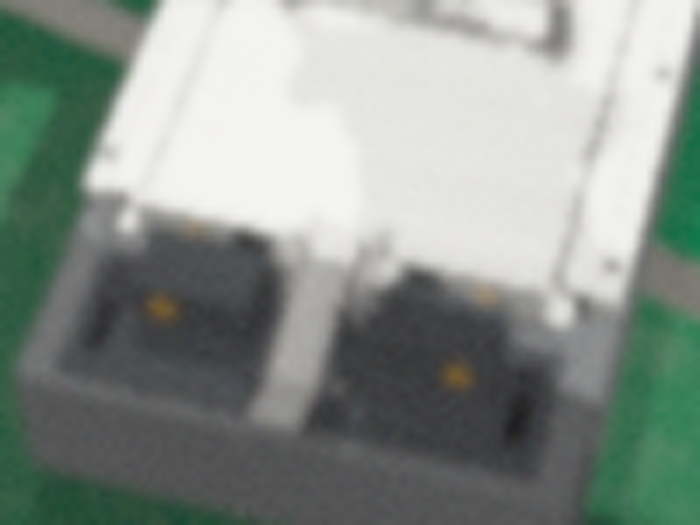

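Only slivers of the noses are left, and the plunger tails show at (160,308) and (457,377). It's nearly shut.

carry_out --rows "0 0.02 0 0 0; 0 0 0 0 0"

```text
clock: 20.8
eef_pos: [536.5, 13.9, 108.0]
tcp_rot: [-3.141, 0.001, 1.813]
contact_force: [-1.5, -7.7, -1.5]
opening: -0.002
```

carry_out --rows "0 0.02 0 0 0; 0 0 0 0 0"

```text
clock: 21.05
eef_pos: [536.3, 14.6, 108.0]
tcp_rot: [-3.141, 0.001, 1.813]
contact_force: [0.0, -6.9, -1.0]
opening: -0.001
```

carry_out --rows "0 0.01 0 0 0; 0 0 0 0 0"

```text
clock: 21.3
eef_pos: [536.2, 14.9, 108.0]
tcp_rot: [-3.141, 0.001, 1.813]
contact_force: [-0.6, -5.9, -1.7]
opening: 0.0
```

carry_out --rows "0 0.01 0 0 0; 0 0 0 0 0"

```text
clock: 21.55
eef_pos: [536.2, 15.1, 108.0]
tcp_rot: [-3.141, 0.001, 1.813]
contact_force: [0.4, -6.8, -1.1]
opening: 0.003
```

```bash
python3 st.py; python3 - <<'E'
from h import *
b=r.grab_frame("scene")
cv2.imwrite("pics/c10.png",cv2.resize(b[210:285,260:360],None,fx=7,fy=7,interpolation=cv2.INTER_CUBIC))
E
```

```text
[536.16766696  15.08789569 108.02933015] 21.55 [ 0.41207184 -6.7754986  -1.08412146] push 6.678211875691844 rel bar0 0.35203180369079995 141.5910520059454
```

View pics/c10.png

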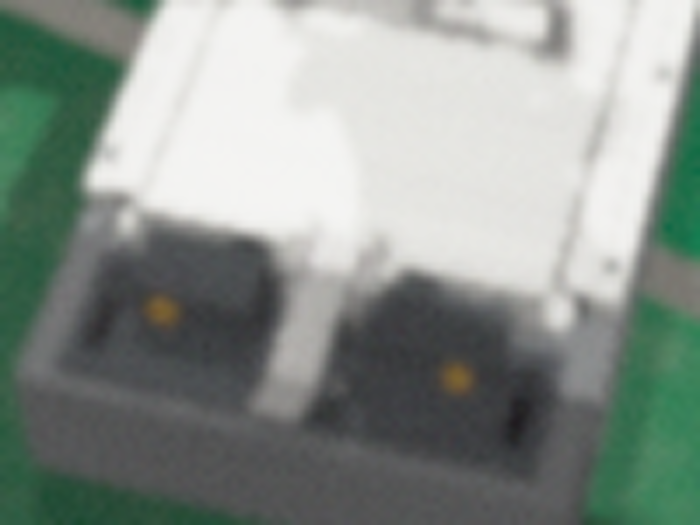

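carry_out --rows "0 0.01 0 0 0; 0 0 0 0 0"

```text
clock: 21.85
eef_pos: [536.1, 15.3, 108.0]
tcp_rot: [-3.141, 0.001, 1.813]
contact_force: [0.3, -6.4, -1.9]
opening: -0.001
```

carry_out --rows "0 0.01 0 0 0; 0 0 0 0 0"

```text
clock: 22.1
eef_pos: [536.0, 15.6, 108.0]
tcp_rot: [-3.141, 0.001, 1.813]
contact_force: [-0.7, -6.8, 0.1]
opening: 0.0
```

carry_out --rows "0 0.01 0 0 0; 0 0 0 0 0"

```text
clock: 22.35
eef_pos: [536.0, 15.9, 108.0]
tcp_rot: [-3.141, 0.001, 1.813]
contact_force: [-0.7, -6.8, -1.8]
opening: -0.003
```

carry_out --rows "0 0.01 0 0 0; 0 0 0 0 0"

```text
clock: 22.6
eef_pos: [535.9, 16.2, 108.0]
tcp_rot: [-3.141, 0.001, 1.813]
contact_force: [0.1, -7.4, -0.6]
opening: 0.003
```

carry_out --rows "0 0.01 0 0 0; 0 0 0 0 0"

```text
clock: 22.85
eef_pos: [535.8, 16.4, 108.0]
tcp_rot: [-3.141, 0.001, 1.813]
contact_force: [0.2, -7.9, -1.7]
opening: 0.003
```

carry_out --rows "0 0.01 0 0 0; 0 0 0 0 0"

```text
clock: 23.1
eef_pos: [535.8, 16.7, 108.0]
tcp_rot: [-3.141, 0.001, 1.813]
contact_force: [-1.4, -8.0, -0.8]
opening: 0.0
```

carry_out --rows "0 -0.03 0 0 0; 0 -0.03 0 0 0; 0 0 0 0 0"

```text
clock: 23.48
eef_pos: [536.1, 15.2, 108.0]
tcp_rot: [-3.141, 0.001, 1.813]
contact_force: [-0.1, -5.8, -0.5]
opening: 0.0
```

```bash
python3 st.py
```

```text
[536.13394376  15.18316611 108.01813107] 23.475 [-0.07182668 -5.78114312 -0.45869114] push 5.597133192143314 rel bar0 0.34200722942790807 141.69161648049754
```

The force persists on backing off, so it isn't caught yet. Going on forward.

carry_out --rows "0 0.03 0 0 0; 0 0.03 0 0 0; 0 0 0 0 0"

```text
clock: 23.85
eef_pos: [535.8, 16.7, 108.0]
tcp_rot: [-3.141, 0.001, 1.813]
contact_force: [-0.4, -8.1, -1.4]
opening: 0.006
```

carry_out --rows "0 0.01 0 0 0; 0 0 0 0 0"

```text
clock: 24.1
eef_pos: [535.8, 16.8, 108.0]
tcp_rot: [-3.141, 0.001, 1.813]
contact_force: [-0.5, -9.6, -0.8]
opening: 0.003
```

carry_out --rows "0 0.01 0 0 0; 0 0 0 0 0"

```text
clock: 24.35
eef_pos: [535.7, 17.0, 108.0]
tcp_rot: [-3.141, 0.002, 1.813]
contact_force: [0.1, -10.2, -0.4]
opening: -0.003
```

carry_out --rows "0 -0.05 0 0 0; 0 -0.05 0 0 0; 0 0 0 0 0"

```text
clock: 24.72
eef_pos: [536.3, 14.9, 108.0]
tcp_rot: [-3.141, 0.0, 1.813]
contact_force: [-1.0, -4.5, -0.8]
opening: -0.004
```

```bash
python3 st.py; python3 - <<'E'
from h import *
b=r.grab_frame("scene")
cv2.imwrite("pics/c11.png",cv2.resize(b[210:285,260:360],None,fx=7,fy=7,interpolation=cv2.INTER_CUBIC))
E
```

```text
[536.30617602  14.86735532 108.04023284] 24.725 [-0.95973128 -4.534902   -0.80524223] push 4.175070769102787 rel bar0 0.43393645071879716 141.34383863809367
```

View pics/c11.png

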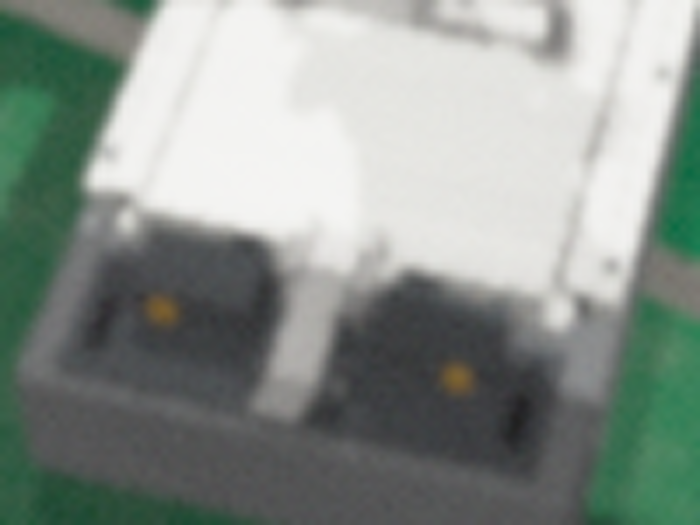

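carry_out --rows "0 -0.05 0 0 0; 0 0 0 0 0"

```text
clock: 25.02
eef_pos: [537.1, 13.9, 108.3]
tcp_rot: [3.141, -0.0, 1.812]
contact_force: [-0.3, 0.2, 0.8]
opening: 0.004
```

carry_out --rows "0 -0.05 0 0 0; 0 0 0 0 0"

```text
clock: 25.28
eef_pos: [537.2, 12.2, 108.1]
tcp_rot: [3.141, -0.0, 1.812]
contact_force: [0.2, -0.5, 0.8]
opening: 0.0
```

The force dropped to zero within about 1 mm, so the latch is holding. Withdrawing.

carry_out --rows "0 -0.2 0 0 0; 0 -0.4 0 0 0; 0 -0.5 0 0 0; 0 0 0 -0.8 0; 0 0 0 -1 0; 0 0 0 -1 0; 0 -1 0 -1 0; 0 -1 0 0 0; 0 -1 0 0 0; 0 -1 0 0 0; 0 0 0 0 0"

```text
clock: 26.65
eef_pos: [574.0, -139.0, 222.0]
tcp_rot: [3.141, 0.001, 1.81]
contact_force: [0.4, 0.1, 0.0]
opening: -0.001
```

```bash
python3 st.py; python3 - <<'E'
from h import *
b=r.grab_frame("scene");a=r.grab_frame("top")
cv2.imwrite("pics/s12.png",np.hstack([cv2.resize(b[200:290,255:365],None,fx=4,fy=4,interpolation=cv2.INTER_CUBIC),cv2.resize(a[165:255,220:310],None,fx=4,fy=4,interpolation=cv2.INTER_CUBIC)]))
E
```

```text
[ 574.00498491 -139.04481962  222.02919695] 26.65 [0.40639847 0.0684906  0.03835037] push 0.03042606352276764 rel bar0 0.3313388160887621 -17.117977770923293
```

View pics/s12.png

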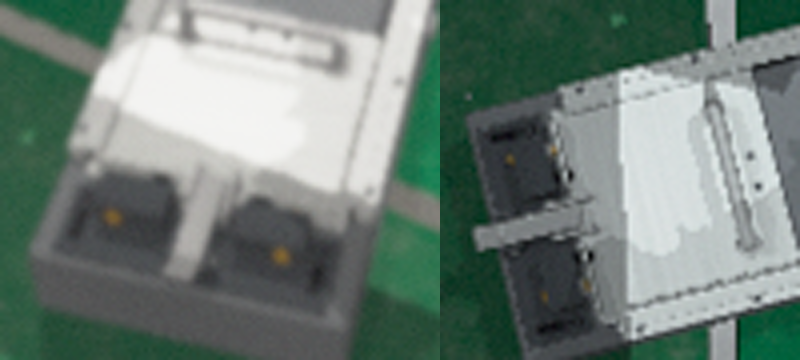

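The hatch stays shut by itself, and the plunger tails show at (112,217) and (282,256). To rule out a half-lifted pawl, I compare it before, during and after.

```bash
python3 - <<'E'
from h import *
b=r.grab_frame("scene");cv2.imwrite("pics/s13.png",b)
s0=cv2.imread("pics/scene0.png");f=lambda im:cv2.resize(im[235:278,285:318],None,fx=7.7,fy=9,interpolation=cv2.INTER_CUBIC)
c8=cv2.imread("pics/c8.png");c9=cv2.imread("pics/c9.png")
g=lambda c:cv2.resize(c[25*7:68*7,25*7:58*7],(254,387))
cv2.imwrite("pics/pawl.png",np.hstack([f(s0),g(c8),f(b)]))
E
```

```text
(no output)
```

View pics/pawl.png

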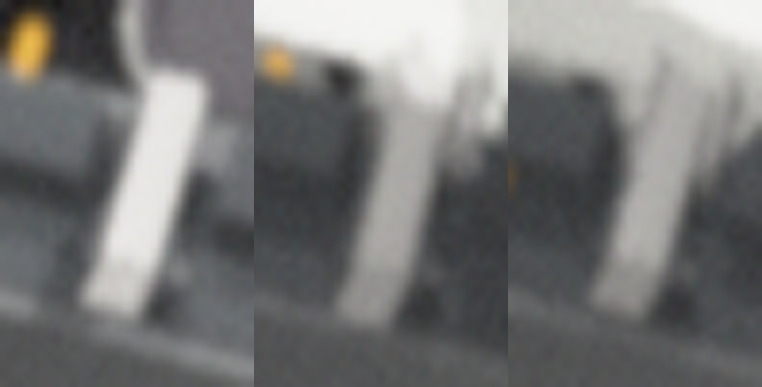

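```bash
python3 - <<'E'
from h import *
F={n:cv2.resize(cv2.imread(f"pics/{n}.png")[210:285,260:360],None,fx=7,fy=7,interpolation=cv2.INTER_CUBIC) for n in("scene0","s3","s4","s13")}
for n in("c8","c9","c10","c11"):F[n]=cv2.imread(f"pics/{n}.png")
for n,im in F.items():
    g=cv2.GaussianBlur(cv2.cvtColor(im,cv2.COLOR_BGR2GRAY).astype(float),(0,0),4)
    out=[]
    for x in(264,271,278,285,292):
        d=np.diff(g[390:460,x]);out.append(390+int(np.argmin(d)))
    print(n,out,np.mean(out)/7)
cv2.imwrite("pics/pawl2.png",np.vstack([np.hstack([F[n][200:450,220:400] for n in a]) for a in(("s4","c8","c9"),("c10","c11","s13"))]))
E
```

```text
scene0 [412, 413, 414, 417, 418] 59.25714285714286
s3 [414, 415, 416, 417, 418] 59.42857142857143
s4 [413, 414, 417, 418, 417] 59.4
s13 [413, 415, 416, 418, 419] 59.457142857142856
c8 [426, 427, 427, 427, 425] 60.91428571428571
c9 [424, 425, 426, 427, 428] 60.857142857142854
c10 [413, 415, 417, 417, 417] 59.4
c11 [413, 415, 417, 418, 418] 59.457142857142856
```

View pics/pawl2.png

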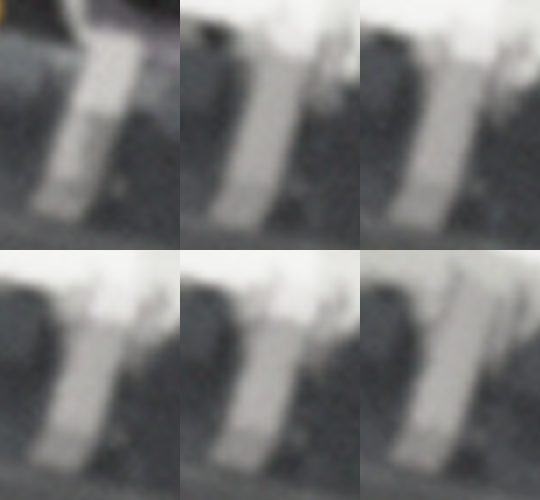

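The pawl's tail edge reads row 59.4 when down, 60.9 while lifted, and 59.4 again since the catch, so the latch is down behind the pin. Handing in.

```bash
python3 -c "
from rig import r
print(r.sense()['clock'],r.sense()['contact_force']);print(r.sign_off())"
```

```text
26.8 [ 0.09712366  0.92369225 -0.54607239]
the job is handed in; nothing more can be done
None
```

I placed the white-capped unit in the nest, pushed the hatch shut until the latch caught, then withdrew the arm and handed the job in at 26.8 s. No verdict was reported.

**Unit:** I lowered it under force feel. It touched the nest floor at a tool height of 48.0 mm, against 48.1 mm predicted. After release, the picture showed it upright in the cup. The closed hatch hides it now, so I didn't see it again after shutting.

**Latch:** Checks that it caught:
- **Pawl position:** its tail edge sat at image row 59.4 when down, 60.9 while lifted, and 59.4 again after the catch.
- **Holding by itself:** as I backed off, the push fell to zero and the hatch stayed shut with the springs pushed in.

**Catch noticed late:** I didn't spot the catch in the force readings straight away. I kept pushing about 2 mm past it in small steps, to about 10 N in total. I estimate about 3 N of that was on the buffers, below the 12 N limit.

**First back-off test:** I backed off 1.5 mm and misread it as "not caught" because the force was still about 5.6 N. The later pawl pictures contradicted that reading.

**Camera disagreement:** the scene and top cameras differed by about 4 mm on the unit's position. I used the top camera and confirmed by feel.

I aimed no move at the open unit, the bottle or the tape, but I took no final picture of them.

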